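# Sort the parts of two stripped watches

## Task

Two watches have been stripped for service and their parts lie mixed on the bench: sort them for the next step. The two steel watch cases go into the wire cleaning basket, one in each compartment so that they cannot rub, the two movements in their holders go into the black lined tray, one in each compartment, and the bezel ring goes into the round wooden dish. Set each part down gently, flat and right way up, keep the movements level on the way, and leave the loupe and the amber jar where they stand.

Things in the scene. Friction and masses are not known exactly. Their poses are not given: they have to be found in the camera images.
- case_large: The larger stripped watch case: a plain steel ring 44 mm across and 11 mm high, open right through (35 mm bore), with four lugs. About 60 g. Origin at the centre of its underside, z up. The lugs point along +y and -y (54 mm from lug tip to lug tip), the smooth flanks to grip face +x and -x. Loose, flat, any yaw.
- case_small: The smaller stripped watch case: the same form, a steel ring 36 mm across and 9 mm high (27 mm bore), four lugs along +y and -y, 46 mm from tip to tip. About 60 g. Origin at the centre of its underside, z up; smooth flanks face +x and -x. Loose, flat on the bench at any yaw.
- movement_large: The larger watch movement (29 mm round, brass wheels and jewels on top) in its aluminium holder: frame 60 mm long (x), 36 mm wide (y), side rails 8 mm high, 13 mm high in all; a screw with a brass knob sticks out 8 mm at +x. About 75 g. Origin under the frame's centre, z up; grip the straight sides facing +y and -y (36 mm apart). Loose, upright, any yaw.
- movement_small: The smaller watch movement (23 mm round) in a smaller holder of the same form: frame 48 mm long (x), 28.8 mm wide (y), side rails 8 mm high, 13 mm high in all, screw and knob sticking out 8 mm at +x. About 60 g. Origin under the frame's centre, z up; grip the straight sides facing +y and -y (29 mm apart). Loose, upright, any yaw.
- bezel: Rotating bezel of a diver's watch: a low ring without lugs, 42 mm across over its knurled steel edge, 6 mm high, 32 mm opening, with a black inlay ring on top. About 25 g. Origin at the centre of its underside, z up. Loose, flat on the bench.
- basket: Cleaning basket of steel wire, 124 mm (x) by 200 mm (y), rim 30 mm above the bench, parted by a wire wall across its middle (at y = 0) into two compartments 118 mm (x) by 95 mm (y), centred at y = +49 mm and -49 mm. Walls 3 mm. Origin at the centre of its underside; the wire floor is 6 mm above it. Stays where it is.
- tray: Low black plastic movement tray with grey lining, 110 mm (x) by 196 mm (y), walls 16 mm high and 4 mm thick, parted by a wall across its middle (at y = 0) into two equal compartments 102 mm (x) by 92 mm (y), centred at y = +48 mm and -48 mm. Origin at the centre of its underside; the lined floor is 4 mm above it. Stays where it is.
- dish: Round shallow wooden dish with a cork-lined floor, 126 mm across the rim, 14 mm high, inner floor about 97 mm across, rising to 118 mm inside at the rim. Origin at the centre of its underside; the floor is 4 mm above it. Stays where it is.
- jar: Bystander: squat amber glass jar with black cap, 38 mm across, 32 mm high, 60 g, standing loose among the parts. Origin at the centre of its underside.
- loupe: Bystander: watchmaker's black eye loupe standing loose on its wide end, 36 mm across at the foot, 25 mm at the top, 27 mm high, 30 g. Origin at the centre of its underside.
There are look-alikes about, which are no part of the job. Leave any blue or green look-alike of the case_large alone.

How it is judged:
At the end, for the whole second after the job is handed in: Cases lie in the basket and movement holders in the tray, one per compartment (centre 12 mm or more from the middle), the bezel within 40 mm of the dish's centre; each within 4 mm of floor height, tilted under 0.12 rad, right way up, released and at rest ((((x of case_large in the frame of basket between -0.05 and 0.05 m and y of case_large in the frame of basket between -0.09 and 0.09 m and y of case_large in the frame of basket above 0.012 m) and (x of case_small in the frame of basket between -0.05 and 0.05 m and y of case_small in the frame of basket between -0.09 and 0.09 m and y of case_small in the frame of basket below -0.012 m)) or ((x of case_large in the frame of basket between -0.05 and 0.05 m and y of case_large in the frame of basket between -0.09 and 0.09 m and y of case_large in the frame of basket below -0.012 m) and (x of case_small in the frame of basket between -0.05 and 0.05 m and y of case_small in the frame of basket between -0.09 and 0.09 m and y of case_small in the frame of basket above 0.012 m))) and z of case_large in the frame of basket between 0.002 and 0.01 m and angle between each of case_large, case_small, movement_large, movement_small, bezel's own z axis and vertical below 0.12 rad and linear speed of each of case_large, case_small, movement_large, movement_small, bezel below 0.01 m/s and angular speed of each of case_large, case_small, movement_large, movement_small, bezel below 0.1 rad/s and z of case_small in the frame of basket between 0.002 and 0.01 m and (((x of movement_large in the frame of tray between -0.05 and 0.05 m and y of movement_large in the frame of tray between -0.09 and 0.09 m and y of movement_large in the frame of tray above 0.012 m) and (x of movement_small in the frame of tray between -0.05 and 0.05 m and y of movement_small in the frame of tray between -0.09 and 0.09 m and y of movement_small in the frame of tray below -0.012 m)) or ((x of movement_large in the frame of tray between -0.05 and 0.05 m and y of movement_large in the frame of tray between -0.09 and 0.09 m and y of movement_large in the frame of tray below -0.012 m) and (x of movement_small in the frame of tray between -0.05 and 0.05 m and y of movement_small in the frame of tray between -0.09 and 0.09 m and y of movement_small in the frame of tray above 0.012 m))) and z of movement_large in the frame of tray between 0 and 0.008 m and z of movement_small in the frame of tray between 0 and 0.008 m and horizontal distance between bezel and dish below 0.04 m and z of bezel in the frame of dish between 0 and 0.008 m); the robot touches nothing.
It fails at once if a part falls freely, more than about 25 mm, or is flung ((contact force between the fingers and case_large below 0.05 N and linear speed of case_large above 0.7 m/s) or (contact force between the fingers and case_small below 0.05 N and linear speed of case_small above 0.7 m/s) or (contact force between the fingers and movement_large below 0.05 N and linear speed of movement_large above 0.7 m/s) or (contact force between the fingers and movement_small below 0.05 N and linear speed of movement_small above 0.7 m/s) or (contact force between the fingers and bezel below 0.05 N and linear speed of bezel above 0.7 m/s)).
It fails at once if a movement is tipped by more than about 30 degrees (angle between any of movement_large, movement_small's own z axis and vertical above 0.52 rad).
It fails at once if the jar is shifted by more than 25 mm or knocked over (distance of jar from where it was at the start of the episode above 0.025 m or angle between jar's own z axis and vertical above 0.5 rad).
It fails at once if the loupe is shifted by more than 25 mm or knocked over (distance of loupe from where it was at the start of the episode above 0.025 m or angle between loupe's own z axis and vertical above 0.5 rad).
It also fails if it takes over 115 s, if anything falls off the work surface, if the arm or the gripper's body presses on something with over 40 N, if the wrist force passes 120 N, or if a joint passes its speed limit or range.

## Robot

A 7-joint arm with a two-finger parallel gripper is mounted at the origin on the work surface. World frame = base frame: x ahead of the robot, y to its left, z up, the work surface at z = 0. Lengths are in m, angles in rad, forces in N, time in s.
With the tool pointing down it reaches from about 0.425 to 0.925 m from the base axis. Payload 6.8 kg.
Tool frame: the origin (TCP) lies on the front face of the gripper's body, between the roots of the fingers; the fingertips stand 73 mm ahead of it and the grasp point (between the pads) lies 54 mm ahead of it; z points along the fingers, y is the direction in which the jaws open and shut (so a half turn about z gives the same grasp; the last joint's range is limited). The gripper opens to 85 mm and grips with 20 to 120 N. Pads are 22 mm wide; open, the fingers measure 114 mm over their backs; the gripper's body (76 mm by 85 mm) begins 54 mm behind the grasp point. The pads swing forward as they close: fully open they stand 13 mm farther back than shut.
Start: joints at [-1.225, 0.477, 0.022, 1.555, -0.011, 1.109, -0.083], TCP at [0.296, 0.607, 0.304] pointing down, gripper open.
Joint ranges: [-2.96, 2.96], [-0.34, 2.1], [-1.41, 1.46], [0.24, 2.44], [-1.37, 4.51], [0.17, 1.92], [-2.96, 2.96]. Speed limits (rad/s): [2.39, 2.39, 3.14, 3.14, 3.14, 3.14, 3.14].

## Interface

Orientations are given as a rotation vector (axis times angle).
In Python, from bench import * gives the robot as it stands.
- The arm moves only by the tool jog_arm, never from a script. Its argument "plan" is a list of rows, each a list of 2 entries, a list of its own where there are three numbers: the shift along the world's x, y, z in cm, then the turn about the world's z in rad. In form: [[[tx, ty, tz], twist], ...]. A call has 1 to 12 rows; each row shifts and turns the commanded pose from where the row before left it; what a row does not reach is not made up. A row lasts 1/10 s, in which the tool goes at most 50 mm and 8.59 degrees, less where a joint would pass 70% of its speed; a pose out of reach is approached as far as the arm can. A call is refused whole if a number of a shift passes 5 or a number of a turn 0.15, either way. A call with a gripper value outside its range is refused whole. "hand" is the finger opening in cm, from 0 to 8.54, set as the call begins (left out, the last holds). The fingers move at their own pace and stop on an object; "grip_force" is the grip in N (left out, the last holds). Time passes only in rows, so rows that do not move let the fingers close. It gives the time, the measured TCP pose, the force and the opening at its end, in the units of the state.
- get_obs(): the state, without advancing time (a new reading comes with each control period).
- grab_frame(name): name is "side" or "top"; returns the picture (420x560x3 uint8, red, green, blue); there is no depth.
- get_calibration(name): a dict with "intrinsics" (3x3 intrinsics, pixels), "xyz" and "orientation" of the camera in the world. Camera axes: x right, y down, z forward; pixel columns grow to the right and rows downward; lengths in m; the calibration is good to about 2 mm. A picture is of the moment at which its call begins. get_calibration takes no time and is no camera call.
- hand_in(): hands the job in, once; it reports no verdict.
The state is a dict: "clock": time; "joints": joint angles; "qvel": joint speeds; "tau": joint torques, N m; "tcp_pos": TCP position; "orientation": TCP orientation; "contact_force": force on the tool from outside, world axes, zero at the start; "moment": the same for the moment, N m; "grip_width": finger opening in m.
Only numpy, scipy, OpenCV 4.12 (cv2) and the standard library are available. Lean on these libraries where they do the work, as an engineer would, in place of code of your own. Each camera call takes 0.05 s, during which the arm holds its last target. There are 200 camera calls.

## Working session

There is one attempt and no reset: what is moved stays moved. The work goes in short steps, Python scripts to look and compute and a tool call to move; the robot and the scene stay as the last step left them, time stands still between calls to the robot, and variables do not carry over. Pictures are saved under pics/ and viewed, about 12 in all and at most 16, crops included, and the job is handed in when it is done.

Besides the shell and the picture viewer there is one more tool, called by a JSON object that holds its "op" and its "data". jog_arm: Moves the arm, as the interface text tells. Its arguments: {"type":"object","properties":{"plan":{"type":"array","items":{"type":"array"}},"hand":{"type":"number"},"grip_force":{"type":"number"}},"required":["plan"]}

```bash
mkdir -p pics; ls
python3 - <<'E'
from bench import *
import cv2
for n in ("top","side"):
    f=grab_frame(n); cv2.imwrite(f"pics/{n}0.png",cv2.resize(f[:,:,::-1],(800,600),interpolation=cv2.INTER_CUBIC)); cv2.imwrite(f"{n}_raw.png",f[:,:,::-1])
    print(n,get_calibration(n))
print(get_obs())
E
```

```text
pics
top {'intrinsics': array([[447.85412459,   0.        , 283.08769866],
       [  0.        , 447.85412459, 207.05297587],
       [  0.        ,   0.        ,   1.        ]]), 'xyz': array([ 0.41910981, -0.00930601,  1.21804428]), 'orientation': array([-2.17091945,  2.18905154, -0.03952841])}
side {'intrinsics': array([[440.63373916,   0.        , 279.48722461],
       [  0.        , 440.63373916, 214.725582  ],
       [  0.        ,   0.        ,   1.        ]]), 'xyz': array([-0.04143473,  0.60368375,  0.50076749]), 'orientation': array([-0.85158695,  2.29692855, -1.32986282])}
{'clock': 0.1, 'joints': array([-1.22510743,  0.47773715,  0.02237237,  1.5563617 , -0.0114875 ,
        1.10927092, -0.08305861]), 'qvel': array([-0.00195482, -0.00278619,  0.00068408, -0.00196348, -0.00101455,
       -0.00066502,  0.00045719]), 'tau': array([ 2.86585608e-03, -5.97756314e+01,  1.61300596e+00, -2.81958622e+01,
        1.28531578e-02,  4.99548813e-03,  2.65222830e-07]), 'tcp_pos': array([0.29574251, 0.60630538, 0.30300634]), 'orientation': array([-7.06596114e-01, -3.06086382e+00,  2.56444789e-03]), 'contact_force': array([ 0.73704216, -0.68082201,  0.92935568]), 'moment': array([ 0.02428548, -0.01116551, -0.00027673]), 'grip_width': 0.08574032313019797}
```

View pics/top0.png

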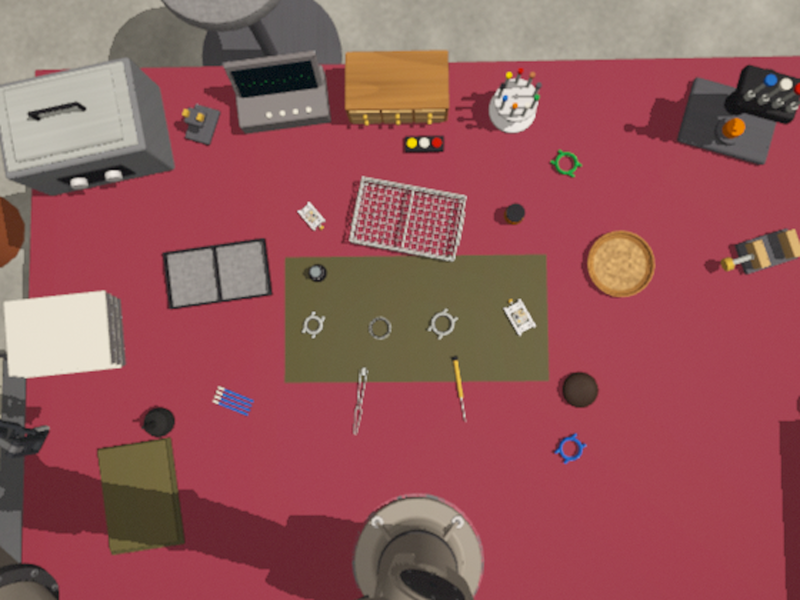

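View pics/side0.png

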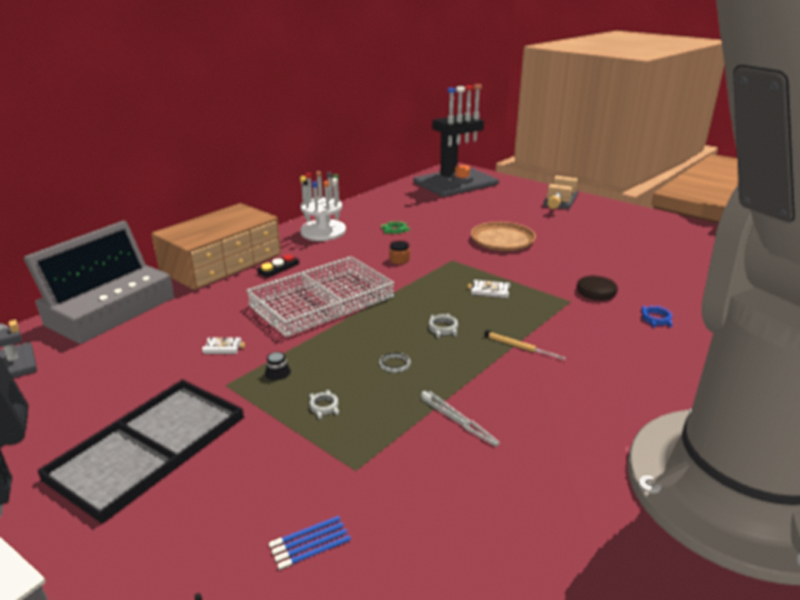

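The top view shows: steel rings at (443,323) (large case), (314,324) (small case) and (380,328) (no lugs, so the bezel). The green ring at (566,163) and blue ring at (571,448) are look-alikes, so I leave them. Holders are at (520,317) (large) and (312,215) (small), the loupe at (317,272), the jar at (514,213). Next, one close crop.

```bash
cat > h.py <<'E'
import numpy as np,cv2
from scipy.spatial.transform import Rotation as R
from bench import *
def world(n,u,v,z):
    c=get_calibration(n); d=R.from_rotvec(c["orientation"]).apply(np.linalg.solve(c["intrinsics"],[u,v,1.]))
    p=np.array(c["xyz"]); return p+d*(z-p[2])/d[2]
def sheet(img,cs,path,h=20,s=6,cols=3):
    T=[]
    for u,v in cs:
        c=img[v-h:v+h,u-h:u+h]; c=cv2.resize(c,None,fx=s,fy=s,interpolation=cv2.INTER_CUBIC)
        for k in range(0,2*h,5):
            L=12 if k%10==0 else 6
            c[:L,k*s]=(0,255,255); c[k*s,:L]=(0,255,255)
        cv2.putText(c,f"{u-h},{v-h}",(20,24),0,.45,(0,255,255),1); c[-1]=c[:,-1]=255; T.append(c)
    while len(T)%cols: T.append(T[0]*0)
    cv2.imwrite(path,np.vstack([np.hstack(T[i:i+cols]) for i in range(0,len(T),cols)]))
E
python3 - <<'E'
from h import *
im=cv2.imread("top_raw.png")
sheet(im,[(310,227),(220,227),(266,230),(364,222),(218,151),(222,190)],"pics/parts0.png")
for nm,cs in dict(basket=[(363,178),(467,193),(456,260),(347,244)],tray=[(163,252),(267,239),(272,293),(171,308)]).items():
    w=[world("top",u*.7,v*.7,.03 if nm=="basket" else .016)[:2] for u,v in cs]; c=np.mean(w,0); r=cv2.minAreaRect(np.float32(w)*1000)
    print(nm,c.round(4),r,np.round(w,3).tolist())
print("dish",world("top",620*.7,264*.7,.014), "jar",world("top",514*.7,213*.7,.032),"loupe",world("top",317*.7,271*.7,.027))
E
```

```text
basket [0.6346 0.0099] ((634.9254150390625, 11.941703796386719), (208.1007080078125, 128.0923614501953), 80.94904327392578) [[0.713, 0.094], [0.682, -0.101], [0.556, -0.079], [0.588, 0.125]]
tray [0.5374 0.3718] ((536.1221923828125, 372.35797119140625), (108.24779510498047, 200.5687713623047), 6.515175819396973) [[0.579, 0.478], [0.601, 0.279], [0.498, 0.269], [0.471, 0.461]]
dish [ 0.54693491 -0.38681432  0.014     ] jar [ 0.64253294 -0.18767172  0.032     ] loupe [0.53810757 0.18163013 0.027     ]
```

View pics/parts0.png

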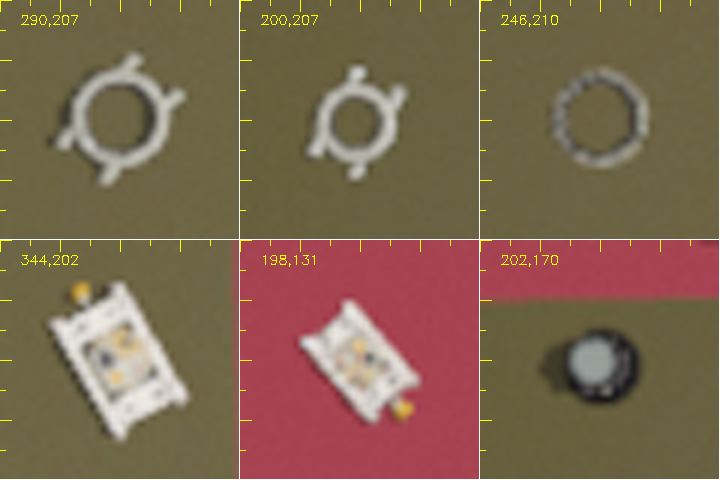

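Run:
```python
from h import *
W=lambda o,p,z: world("top",o[0]+p[0]/6-.5+1/12,o[1]+p[1]/6-.5+1/12,z)[:2]
def axis(o,a,b,z):
    d=W(o,b,z)-W(o,a,z); return np.arctan2(d[1],d[0])
def rep(n,c,jaw): 
    j=(jaw+np.pi/2)%np.pi-np.pi/2; print(n,np.round(c*100,2),"jaw",round(j,3),"or",round(j+np.pi,3), "radial",round(np.arctan2(c[1],c[0]),3))
o=(290,207); rep("caseL",W(o,(120,118),.008),axis(o,(84.5,162.5),(157,77.5),.006)+np.pi/2)
o=(200,207); rep("caseS",W(o,(116,123),.007),axis(o,(96.5,162.5),(138,82.5),.006)+np.pi/2)
o=(246,210); rep("bezel",W(o,(120,118),.005),0)
o=(344,202); C=[(118,44),(187,160),(121,199),(53,82)]
rep("movL",np.mean([W(o,c,.006) for c in C],0),axis(o,np.add(C[1],C[2])/2,np.add(C[0],C[3])/2,.008)+np.pi/2)
for i in range(4): print(np.linalg.norm(W(o,C[i],.008)-W(o,C[(i+1)%4],.008)).round(4))
o=(198,131); C=[(109,60),(179,140),(136,182),(62,102)]
rep("movS",np.mean([W(o,c,.006) for c in C],0),axis(o,np.add(C[0],C[3])/2,np.add(C[1],C[2])/2,.008)+np.pi/2)
for i in range(4): print(np.linalg.norm(W(o,C[i],.008)-W(o,C[(i+1)%4],.008)).round(4))
def loc(c,yaw,y): return np.round(100*(np.array(c)+y*np.array([-np.sin(yaw),np.cos(yaw)])),2)
print("basket +/-",loc([.6346,.0105],-.158,.049),loc([.6346,.0105],-.158,-.049))
print("tray +/-",loc([.537,.372],.114,.048),loc([.537,.372],.114,-.048))
```

```text
caseL [43.87 -5.26] jaw 0.855 or 3.997 radial -0.119
caseS [43.84 19.29] jaw 1.089 or 4.231 radial 0.415
bezel [43.16  6.64] jaw 0.0 or 3.142 radial 0.153
movL [ 44.96 -19.81] jaw -1.057 or 2.085 radial -0.415
0.0602
0.0344
0.0604
0.0339
movS [64.76 19.63] jaw -0.846 or 2.296 radial 0.294
0.0492
0.0274
0.0504
0.0288
basket +/- [64.23  5.89] [62.69 -3.79]
tray +/- [53.15 41.97] [54.25 32.43]
```

{"op": "jog_arm", "data": {"plan": [[[1.4,-4.1,-1.2],0],[[1.4,-4.1,-1.2],0],[[1.4,-4.1,-1.2],0],[[1.4,-4.1,-1.2],0],[[1.4,-4.1,-1.2],0],[[1.4,-4.1,-1.2],0],[[1.4,-4.1,-1.2],0],[[1.4,-4.1,-1.2],0],[[1.4,-4.1,-1.2],-0.03],[[1.6,-4.4,-1.2],0],[[0,0,0],0]], "hand": 5.5, "grip_force": 30}}

```text
clock: 1.2
tcp_pos: [0.4387, 0.1864, 0.1824]
orientation: [-0.767, -3.045, 0.008]
contact_force: [-0.5, 0.5, -0.2]
grip_width: 0.0553
```

{"op": "jog_arm", "data": {"plan": [[[0,0.5,-2],0],[[0,0,-2],0],[[0,0,-2],0],[[0,0,-2],0],[[0,0,-1],0],[[0,0,-0.5],0],[[0,0,0],0],[[0,0,0],0]]}}

```text
clock: 2.0
tcp_pos: [0.4383, 0.199, 0.0895]
orientation: [0.752, 3.049, 0.001]
contact_force: [0.4, -0.5, 0.2]
grip_width: 0.0551
```

Run:
```python
from h import *
f=grab_frame("side")[:,:,::-1]; o=get_obs(); print(o["tcp_pos"],o["contact_force"])
c=get_calibration("side"); p=R.from_rotvec(c["orientation"]).inv().apply(np.array([.4384,.1929,.02])-c["xyz"]); q=c["intrinsics"]@p; u,v=(q[:2]/q[2]).astype(int); print(u,v)
g=grab_frame("top")[:,:,::-1]
a=cv2.resize(f[v-50:v+30,u-40:u+40],(400,400),interpolation=2); b=cv2.resize(g[187:267,180:260],(400,400),interpolation=2)
cv2.imwrite("pics/g1.png",np.hstack([a,b]))
```

```text
[0.43833219 0.1989828  0.0896228 ] [-0.37748949 -0.12272677 -0.54415092]
226 275
```

View pics/g1.png

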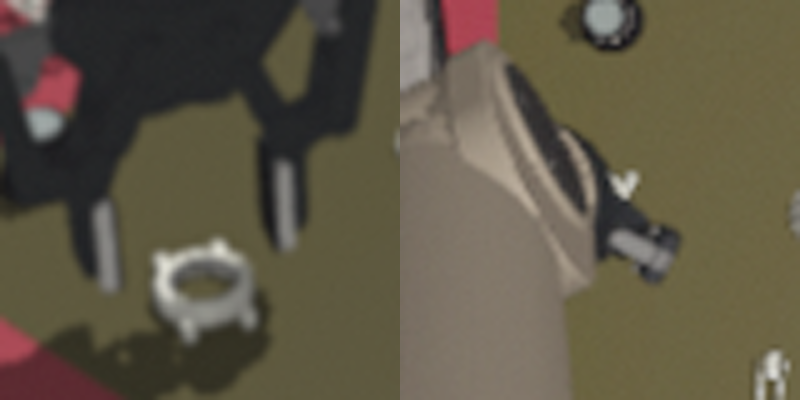

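The side crop shows the open fingers (tips near (110,290) and (288,248)) straddling the small case at (203,290), still above it. I shift y by -6 mm and descend.

{"op": "jog_arm", "data": {"plan": [[[0,-0.6,0],0],[[0,0,-0.5],0],[[0,0,-0.5],0],[[0,0,-0.3],0],[[0,0,0],0],[[0,0,0],0]]}}

```text
clock: 2.7
tcp_pos: [0.4378, 0.1927, 0.0757]
orientation: [-0.752, -3.05, 0.0]
contact_force: [-0.5, -0.5, -0.6]
grip_width: 0.0548
```

{"op": "jog_arm", "data": {"plan": [[[0,0,-0.15],0],[[0,0,0],0],[[0,0,0],0]]}}

```text
clock: 3.0
tcp_pos: [0.4379, 0.1927, 0.0744]
orientation: [0.753, 3.05, 0.0]
contact_force: [0.3, -0.2, -0.8]
grip_width: 0.0549
```

{"op": "jog_arm", "data": {"plan": [[[0,0,-0.15],0],[[0,0,0],0],[[0,0,0],0]]}}

```text
clock: 3.3
tcp_pos: [0.4379, 0.1927, 0.0729]
orientation: [-0.753, -3.05, 0.0]
contact_force: [-0.2, 0.5, -0.0]
grip_width: 0.0549
```

{"op": "jog_arm", "data": {"plan": [[[0,0,-0.1],0],[[0,0,0],0],[[0,0,0],0],[[0,0,0],0],[[0,0,0],0],[[0,0,0],0]], "hand": 2.5}}

```text
clock: 3.9
tcp_pos: [0.4381, 0.1929, 0.0722]
orientation: [0.752, 3.05, 0.001]
contact_force: [-1.3, 1.3, 5.6]
grip_width: 0.0306
```

{"op": "jog_arm", "data": {"plan": [[[0,0,0.1],0],[[0,0,0],0],[[0,0,0],0]]}}

```text
clock: 4.2
tcp_pos: [0.4378, 0.1926, 0.0728]
orientation: [-0.752, -3.05, 0.0]
contact_force: [0.3, -0.5, -0.0]
grip_width: 0.0307
```

```bash
cat >> h.py <<'E'
def close(P,path,h=36):
    P=np.array(P); out=[]
    for n in ("side","top"):
        f=grab_frame(n)[:,:,::-1]; c=get_calibration(n); q=c["intrinsics"]@R.from_rotvec(c["orientation"]).inv().apply(P-c["xyz"]); u,v=(q[:2]/q[2]).astype(int)
        u=min(max(u,h),560-h); v=min(max(v,h),420-h); out.append(cv2.resize(f[v-h:v+h,u-h:u+h],(400,400),interpolation=cv2.INTER_CUBIC))
    cv2.imwrite(path,np.hstack(out))
E
python3 - <<'E'
from h import *
close([.438,.193,.02],"pics/g2.png",25); o=get_obs(); print(o["grip_width"],o["tcp_pos"],o["contact_force"])
E
```

```text
0.030659974008053148 [0.43778311 0.1926351  0.07277668] [ 0.26617509  1.26924368 -0.09948083]
```

View pics/g2.png

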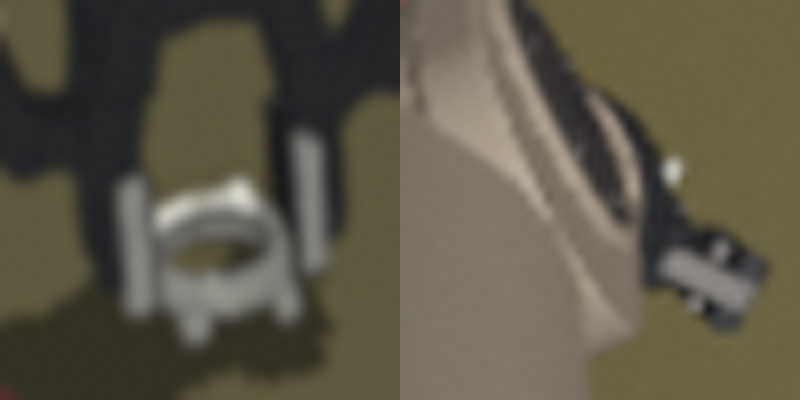

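{"op": "jog_arm", "data": {"plan": [[[0,0,0.5],0],[[0,0,1],0],[[0,0,1.5],0],[[0,0,2],0],[[0,0,2],0],[[0,0,0],0]]}}

```text
clock: 4.9
tcp_pos: [0.4393, 0.1934, 0.1458]
orientation: [0.752, 3.046, 0.006]
contact_force: [0.4, 0.2, -0.8]
grip_width: 0.0308
```

{"op": "jog_arm", "data": {"plan": [[[1,-0.7,0],-0.11],[[1.8,-1.2,0],-0.11],[[1.8,-1.2,0],-0.11],[[1.8,-1.2,0],-0.11],[[1.9,-1.2,0],-0.11],[[1.9,-1.2,0],-0.11],[[1.9,-1.2,0],-0.11],[[1.9,-1.2,0],-0.11],[[1.9,-1.2,0],-0.11],[[1.9,-1.2,0],-0.11],[[1.7,-1.2,0],-0.11],[[0.9,-0.7,0],-0.04]]}}

```text
clock: 6.1
tcp_pos: [0.6428, 0.0575, 0.1426]
orientation: [2.398, 2.028, -0.001]
contact_force: [-0.1, -0.2, -0.8]
grip_width: 0.031
```

Run:
```python
from h import *
close([.64,.05,.05],"pics/g3.png",50); o=get_obs(); print(o["grip_width"],o["tcp_pos"],o["orientation"],o["contact_force"])
```

```text
0.030710375185083634 [0.64245577 0.05735801 0.14264756] [ 2.39485119e+00  2.03159592e+00 -9.09990244e-04] [ 0.3406009  -0.34973974 -0.80546435]
```

View pics/g3.png

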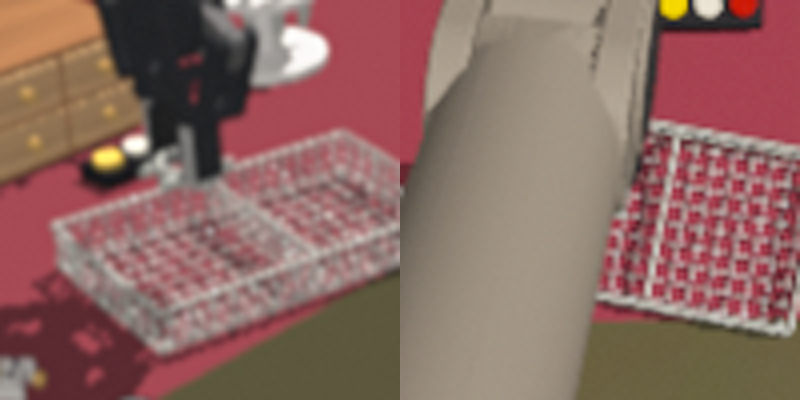

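The side crop shows the small case held above the basket's left (+y) compartment. I lower it 62 mm, to just above the floor.

{"op": "jog_arm", "data": {"plan": [[[0,0.1,-1],0],[[0,0,-1.5],0],[[0,0,-1.5],0],[[0,0,-1],0],[[0,0,-0.7],0],[[0,0,-0.4],0],[[0,0,-0.2],0],[[0,0,0],0],[[0,0,0],0]]}}

```text
clock: 7.1
tcp_pos: [0.6422, 0.0597, 0.0804]
orientation: [2.395, 2.033, 0.001]
contact_force: [-0.8, -0.7, 0.3]
grip_width: 0.0307
```

{"op": "jog_arm", "data": {"plan": [[[0,0,-0.1],0],[[0,0,0],0],[[0,0,0],0]]}}

```text
clock: 7.4
tcp_pos: [0.642, 0.0598, 0.0791]
orientation: [2.395, 2.033, 0.0]
contact_force: [0.6, 0.4, -0.7]
grip_width: 0.0307
```

{"op": "jog_arm", "data": {"plan": [[[0,0,-0.05],0],[[0,0,0],0],[[0,0,0],0]]}}

```text
clock: 7.7
tcp_pos: [0.6419, 0.0597, 0.0784]
orientation: [2.395, 2.033, 0.0]
contact_force: [0.1, -1.4, -0.7]
grip_width: 0.0311
```

{"op": "jog_arm", "data": {"plan": [[[0,0,0],0],[[0,0,0],0],[[0,0,0],0],[[0,0,0.5],0],[[0,0,1],0],[[0,0,2],0],[[0,0,3],0],[[0,0,3],0]], "hand": 4.8}}

```text
clock: 8.5
tcp_pos: [0.6418, 0.0595, 0.175]
orientation: [2.395, 2.033, -0.0]
contact_force: [-0.1, -0.1, 0.3]
grip_width: 0.048
```

{"op": "jog_arm", "data": {"plan": [[[0,2,0],-0.1],[[0,3,0],-0.12],[[0.3,3,0],-0.12],[[0.3,3,0],-0.12],[[0,2.7,0],-0.12],[[0,0,0],-0.1],[[0,0,-2.5],0],[[0,0,-2.5],0],[[0,0,-2],0],[[0,0,-1.5],0],[[0,0,0],0],[[0,0,0],0]]}}

```text
clock: 9.7
tcp_pos: [0.6484, 0.1967, 0.0892]
orientation: [2.936, 1.118, 0.001]
contact_force: [-0.2, -0.1, 0.3]
grip_width: 0.0479
```

Run:
```python
from h import *
close([.648,.196,.02],"pics/g4.png",36); o=get_obs(); print(o["grip_width"],o["tcp_pos"],o["orientation"],o["contact_force"])
```

```text
0.04822121744351823 [0.6487657  0.19674626 0.08981692] [2.93584298 1.11787893 0.0033266 ] [ 0.19965516 -0.61643549  0.24093743]
```

View pics/g4.png

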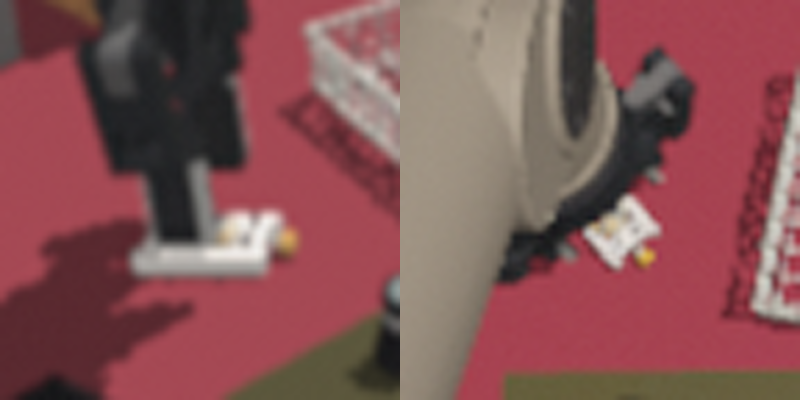

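The crops show the fingers straddling the small holder's straight sides, with the knob clear at (645,257). I descend and grip.

{"op": "jog_arm", "data": {"plan": [[[0,0,-0.6],0],[[0,0,-0.5],0],[[0,0,-0.4],0],[[0,0,0],0],[[0,0,0],0],[[0,0,0],0]]}}

```text
clock: 10.4
tcp_pos: [0.648, 0.1966, 0.0735]
orientation: [2.936, 1.118, 0.0]
contact_force: [-0.9, -0.5, -0.2]
grip_width: 0.0476
```

{"op": "jog_arm", "data": {"plan": [[[0,0,0],0],[[0,0,0],0],[[0,0,0],0],[[0,0,0],0],[[0,0,0],0],[[0,0,0],0]], "hand": 1.8}}

```text
clock: 11.0
tcp_pos: [0.6482, 0.1967, 0.0737]
orientation: [2.936, 1.118, 0.001]
contact_force: [-0.9, 0.0, 4.4]
grip_width: 0.0278
```

{"op": "jog_arm", "data": {"plan": [[[0,0,0.4],0],[[0,0,0.8],0],[[0,0,1.4],0],[[0,0,1.4],0],[[0,0,1],0],[[-0.5,0.6,0],0],[[-1,1.2,0],0],[[-1.6,2,0],0],[[-2,2.4,0],0],[[-2,2.4,0],0],[[-1.6,2,0],0],[[-1,1.2,0],0]]}}

```text
clock: 12.2
tcp_pos: [0.5476, 0.3182, 0.1224]
orientation: [-2.932, -1.124, 0.004]
contact_force: [0.5, -0.0, -0.6]
grip_width: 0.0272
```

{"op": "jog_arm", "data": {"plan": [[[-0.6,0.6,0],0],[[-0.3,0.35,0],0],[[0,0,-0.6],0],[[0,0,-1],0],[[0,0,-1],0],[[0,0,-1],0],[[0,0,-0.5],0],[[0,0,-0.3],0],[[0,0,0],0],[[0,0,0],0]]}}

```text
clock: 13.2
tcp_pos: [0.5422, 0.3242, 0.0796]
orientation: [2.936, 1.118, 0.001]
contact_force: [-0.3, -0.9, -0.8]
grip_width: 0.0277
```

Run:
```python
from h import *
close([.543,.324,.02],"pics/g5.png",45); o=get_obs(); print(o["grip_width"],o["tcp_pos"],o["orientation"],o["contact_force"])
```

```text
0.02779421346575852 [0.54218656 0.32437411 0.07985373] [-2.93566696e+00 -1.11809058e+00 -1.29441219e-03] [0.49565867 0.71982146 0.00873978]
```

View pics/g5.png

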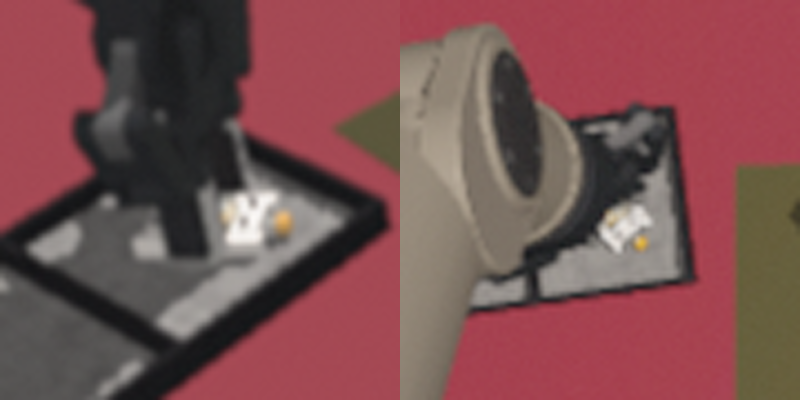

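The holder is just above the tray floor, level and inside the right-hand compartment. I lower it 2 mm and release.

{"op": "jog_arm", "data": {"plan": [[[0,0,-0.1],0],[[0,0,-0.1],0],[[0,0,0],0],[[0,0,0],0]]}}

```text
clock: 13.7
tcp_pos: [0.542, 0.3244, 0.0777]
orientation: [-2.936, -1.118, -0.001]
contact_force: [-0.8, 0.8, 3.2]
grip_width: 0.0278
```

{"op": "jog_arm", "data": {"plan": [[[0,0,0],0],[[0,0,0],0],[[0,0,0],0],[[0,0,0.5],0],[[0,0,1],0],[[0,0,2],0],[[0,0,3],0],[[0,0,3],0],[[0,0,0],0]], "hand": 4.2}}

```text
clock: 14.6
tcp_pos: [0.5444, 0.3249, 0.1774]
orientation: [-2.934, -1.117, -0.012]
contact_force: [1.1, 1.3, -0.1]
grip_width: 0.0416
```

{"op": "jog_arm", "data": {"plan": [[[-1.4,-3.5,0],0],[[-1.6,-3.7,0],0],[[-1.6,-3.7,0],0],[[-1.6,-3.7,0],0],[[-1.6,-3.7,0],0],[[-1.6,-3.7,0],0],[[-1.6,-3.8,0],0],[[0,0,-2.5],0],[[0,0,-2.5],0],[[0,0,-2.5],0],[[0,0,-1.3],0],[[0,0,0],0]], "hand": 6}}

```text
clock: 15.8
tcp_pos: [0.431, 0.0658, 0.0833]
orientation: [-2.936, -1.117, 0.005]
contact_force: [0.4, -0.4, 0.3]
grip_width: 0.0598
```

{"op": "jog_arm", "data": {"plan": [[[0,0,0],0],[[0,0,0],0]]}}

```text
clock: 16.0
tcp_pos: [0.4324, 0.0663, 0.0852]
orientation: [2.936, 1.118, 0.002]
contact_force: [-0.5, -0.2, -0.2]
grip_width: 0.0602
```

Run:
```python
from h import *
close([.4316,.0664,.02],"pics/g6.png",36); o=get_obs(); print(o["grip_width"],o["tcp_pos"],o["orientation"],o["contact_force"])
```

```text
0.06016053952948964 [0.4323992  0.066417   0.08516739] [2.93577251e+00 1.11839526e+00 2.57833492e-03] [ 0.66410117 -0.40123856 -0.1369952 ]
```

View pics/g6.png

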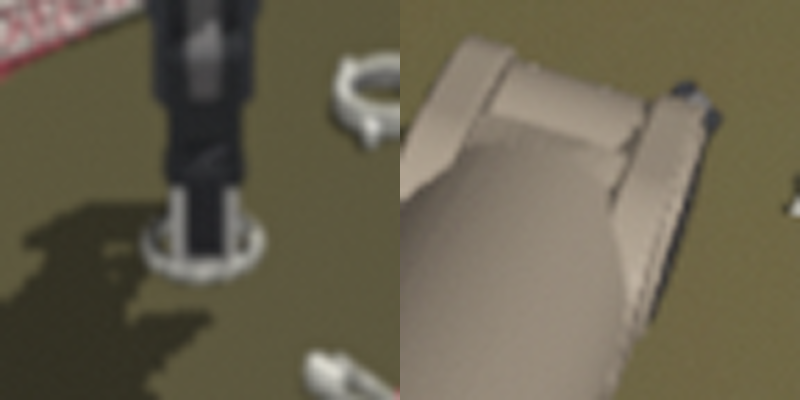

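The side crop shows the fingers straddling the bezel, aligned laterally around (203,245). I descend and close.

{"op": "jog_arm", "data": {"plan": [[[0,0,-0.5],0],[[0,0,-0.4],0],[[0,0,-0.3],0],[[0,0,0],0],[[0,0,0],0],[[0,0,0],0]]}}

```text
clock: 16.7
tcp_pos: [0.432, 0.0661, 0.0724]
orientation: [2.936, 1.118, 0.0]
contact_force: [-0.5, 0.4, -0.6]
grip_width: 0.0604
```

{"op": "jog_arm", "data": {"plan": [[[0,0,0],0],[[0,0,0],0],[[0,0,0],0],[[0,0,0],0],[[0,0,0],0],[[0,0,0],0]], "hand": 3}}

```text
clock: 17.3
tcp_pos: [0.432, 0.0662, 0.0728]
orientation: [-2.936, -1.118, -0.001]
contact_force: [-2.1, -0.8, 7.8]
grip_width: 0.0386
```

{"op": "jog_arm", "data": {"plan": [[[0,0,0.4],0],[[0,0,0.8],0],[[0,0,1.5],0],[[0,0,2],0],[[0,0,2],0],[[0,0,0],0]]}}

```text
clock: 17.9
tcp_pos: [0.433, 0.0665, 0.1415]
orientation: [-2.936, -1.118, -0.006]
contact_force: [0.8, 0.4, -0.7]
grip_width: 0.0384
```

Run:
```python
from h import *
close([.432,.066,.06],"pics/g7.png",36); o=get_obs(); print(o["grip_width"],o["tcp_pos"])
```

```text
0.038684767353949316 [0.43198656 0.06658786 0.13974931]
```

View pics/g7.png

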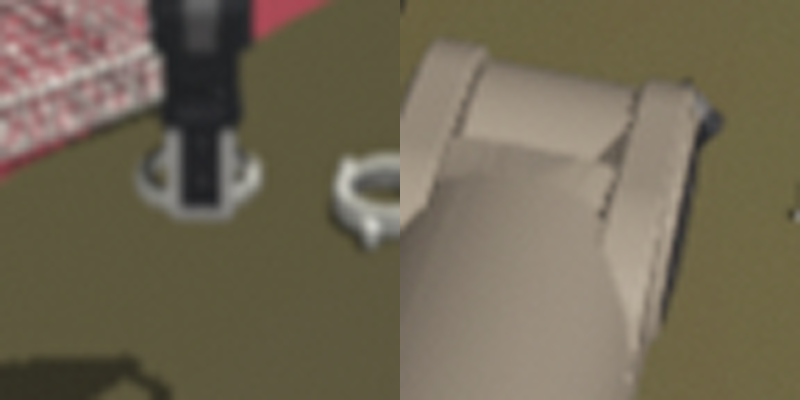

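The bezel is held flat and clear of the bench. I carry it to the dish.

{"op": "jog_arm", "data": {"plan": [[[0.3,-1.5,0],0],[[0.8,-3,0],0],[[1,-3.8,0],0],[[1,-3.9,0],0],[[1,-3.9,0],0],[[1,-3.9,0],0],[[1,-3.9,0],0],[[1,-3.9,0],0],[[1,-3.9,0],0],[[1,-3.9,0],0],[[1,-3.9,0],0],[[0.8,-3,0],0]]}}

```text
clock: 19.2
tcp_pos: [0.5403, -0.3613, 0.1381]
orientation: [-2.936, -1.116, 0.002]
contact_force: [1.6, -0.1, 0.6]
grip_width: 0.0385
```

{"op": "jog_arm", "data": {"plan": [[[0.4,-1.8,0],0],[[0.2,-0.9,0],0],[[0,0,-1],0],[[0,0,-1.5],0],[[0,0,-1.5],0],[[0,0,-1],0],[[0,0,-0.6],0],[[0,0,-0.4],0],[[0,0,0],0],[[0,0,0],0]]}}

```text
clock: 20.2
tcp_pos: [0.5471, -0.386, 0.0798]
orientation: [2.935, 1.118, 0.001]
contact_force: [0.6, -0.2, 0.1]
grip_width: 0.0385
```

Target for contact is a TCP height of about 0.077 (floor at 4 mm).

{"op": "jog_arm", "data": {"plan": [[[0,0,-0.15],0],[[0,0,-0.1],0],[[0,0,0],0],[[0,0,0],0]]}}

```text
clock: 20.6
tcp_pos: [0.547, -0.3859, 0.0771]
orientation: [2.936, 1.118, 0.001]
contact_force: [1.2, -0.6, 1.1]
grip_width: 0.0386
```

{"op": "jog_arm", "data": {"plan": [[[0,0,0],0],[[0,0,0],0],[[0,0,0],0],[[0,0,0.5],0],[[0,0,1],0],[[0,0,2],0],[[0,0,3],0],[[0,0,3],0],[[0,0,0],0],[[0,0,0],0]], "hand": 5.2}}

```text
clock: 21.6
tcp_pos: [0.5473, -0.3861, 0.1734]
orientation: [2.934, 1.118, 0.003]
contact_force: [-0.2, 0.1, -0.3]
grip_width: 0.0517
```

{"op": "jog_arm", "data": {"plan": [[[-1.8,3.4,0],-0.11],[[-2,3.8,0],-0.1],[[-2,3.8,0],0],[[-2,3.8,0],0],[[-2,4,0],0],[[0,0,-2.5],0],[[0,0,-2.5],0],[[0,0,-2],0],[[0,0,-1.5],0],[[0,0,0],0],[[0,0,0],0],[[0,0,0],0]]}}

```text
clock: 22.8
tcp_pos: [0.4491, -0.1981, 0.0874]
orientation: [3.037, 0.804, 0.001]
contact_force: [0.6, 0.1, -0.1]
grip_width: 0.052
```

Run:
```python
from h import *
close([.4496,-.198,.02],"pics/g8.png",36); o=get_obs(); print(o["grip_width"],o["tcp_pos"],o["orientation"],o["contact_force"])
```

```text
0.052267092753247146 [ 0.449275   -0.19794459  0.08756597] [3.03634646e+00 8.04140433e-01 1.63272231e-03] [-0.15929943 -0.44599271  0.10587192]
```

View pics/g8.png

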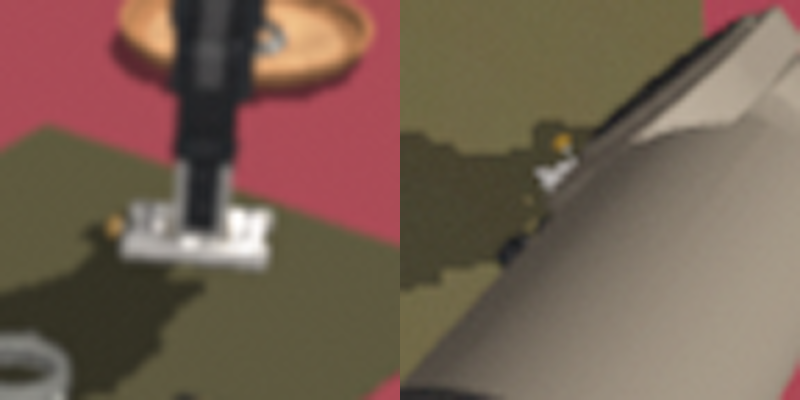

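The side crop shows the near finger centred along the large holder at (205,230). Its offset from the frame edge (195,262) matches a tip about 20 mm up and outside the rail. I descend while watching the force.

{"op": "jog_arm", "data": {"plan": [[[0,0,-0.5],0],[[0,0,-0.5],0],[[0,0,-0.3],0],[[0,0,0],0],[[0,0,0],0],[[0,0,0],0]]}}

```text
clock: 23.5
tcp_pos: [0.4489, -0.1979, 0.074]
orientation: [3.037, 0.804, 0.0]
contact_force: [0.1, -0.2, -0.6]
grip_width: 0.052
```

{"op": "jog_arm", "data": {"plan": [[[0,0,0],0],[[0,0,0],0],[[0,0,0],0],[[0,0,0],0],[[0,0,0],0],[[0,0,0],0]], "hand": 2.5}}

```text
clock: 24.1
tcp_pos: [0.449, -0.1979, 0.0742]
orientation: [3.037, 0.804, 0.001]
contact_force: [-1.4, 0.7, 6.2]
grip_width: 0.0349
```

{"op": "jog_arm", "data": {"plan": [[[0,0,0.4],0],[[0,0,0.8],0],[[0,0,1.5],0],[[0,0,2],0],[[0,0,1.5],0],[[0.1,0.8,0.8],0],[[0.2,1.8,0],0],[[0.4,3,0],0],[[0.5,3.6,0],0],[[0.5,3.6,0],0],[[0.5,3.6,0],0],[[0.5,3.6,0],0]]}}

```text
clock: 25.3
tcp_pos: [0.4759, 0.0037, 0.1444]
orientation: [-3.037, -0.804, -0.001]
contact_force: [0.5, 0.2, -0.6]
grip_width: 0.0347
```

{"op": "jog_arm", "data": {"plan": [[[0.5,3.6,0],0],[[0.5,3.6,0],0],[[0.5,3.6,0],0],[[0.5,3.6,0],0],[[0.5,3.6,0],0],[[0.5,3.6,0],0],[[0.5,3.6,0],0],[[0.5,3.6,0],0],[[0.5,3.6,0],0],[[0.4,3.2,0],0],[[0.3,2.2,0],0],[[0.1,1.1,0],0]]}}

```text
clock: 26.5
tcp_pos: [0.5283, 0.3941, 0.144]
orientation: [-3.035, -0.809, -0.001]
contact_force: [0.1, -0.2, -0.8]
grip_width: 0.0353
```

{"op": "jog_arm", "data": {"plan": [[[0.1,1.3,0],0],[[0.1,1.3,0],0],[[0,0,-0.8],0],[[0,0,-1.3],0],[[0,0,-1.5],0],[[0,0,-1.2],0],[[0,0,-0.8],0],[[0,0,-0.5],0],[[0,0,0],0],[[0,0,0],0]]}}

```text
clock: 27.5
tcp_pos: [0.5312, 0.4172, 0.0832]
orientation: [-3.037, -0.804, -0.001]
contact_force: [-0.4, -0.1, -0.6]
grip_width: 0.035
```

Run:
```python
from h import *
close([.5315,.42,.02],"pics/g9.png",50); o=get_obs(); print(o["grip_width"],o["tcp_pos"],o["orientation"],o["contact_force"])
```

```text
0.034693059078120536 [0.53131303 0.41737847 0.08353998] [-3.03653371e+00 -8.04097216e-01 -1.67892765e-03] [ 1.0498177   1.29208347 -0.71199263]
```

View pics/g9.png

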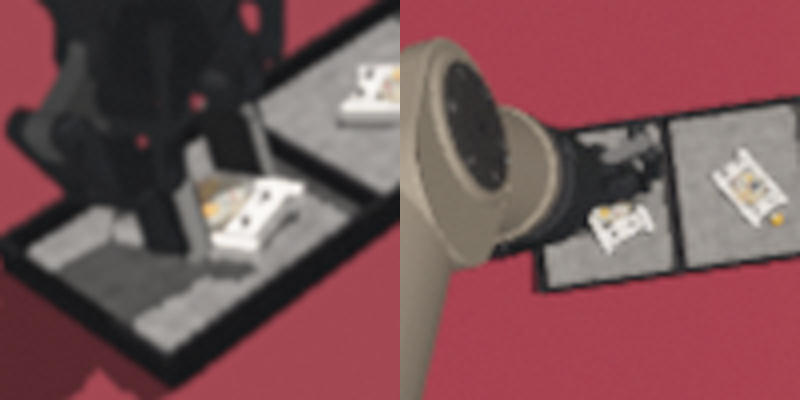

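The large holder hangs level, well inside the left compartment. The small one lies flat in the other compartment at (750,187). I lower it 5 mm and release.

{"op": "jog_arm", "data": {"plan": [[[0,0,-0.2],0],[[0,0,-0.2],0],[[0,0,-0.1],0],[[0,0,0],0],[[0,0,0],0],[[0,0,0],0]]}}

```text
clock: 28.2
tcp_pos: [0.5309, 0.4173, 0.0783]
orientation: [-3.037, -0.804, 0.0]
contact_force: [-3.0, -0.1, 5.1]
grip_width: 0.0346
```

{"op": "jog_arm", "data": {"plan": [[[0,0,0],0],[[0,0,0],0],[[0,0,0],0],[[0,0,0.5],0],[[0,0,1],0],[[0,0,2],0],[[0,0,3],0],[[0,0,3],0],[[0,0,0],0],[[0,0,0],0]], "hand": 4.8}}

```text
clock: 29.2
tcp_pos: [0.5315, 0.4175, 0.1751]
orientation: [-3.035, -0.804, -0.004]
contact_force: [-0.5, -0.7, -0.4]
grip_width: 0.048
```

{"op": "jog_arm", "data": {"plan": [[[-0.7,-3.6,0],0.12],[[-0.7,-3.9,0],0.12],[[-0.8,-4,0],0.12],[[-0.8,-4,0],0.12],[[-0.8,-4,0],0.12],[[-0.8,-4,0],0.12],[[-0.8,-4,0],0.12],[[-0.8,-4,0],0.12],[[-0.8,-4,0],0.12],[[-0.8,-4,0],0.12],[[-0.8,-4,0],0.12],[[-0.7,-3.5,0],0.12]], "hand": 6}}

```text
clock: 30.4
tcp_pos: [0.4367, -0.0547, 0.1728]
orientation: [-1.747, -2.61, 0.001]
contact_force: [0.0, -0.2, 0.1]
grip_width: 0.0602
```

{"op": "jog_arm", "data": {"plan": [[[0,0,0],0.12],[[0,0,0],0.12],[[0,0,0],0.12],[[0,0,0],0.11],[[0,0,-2.5],0],[[0,0,-2.5],0],[[0,0,-2],0],[[0,0,-1.5],0],[[0,0,0],0],[[0,0,0],0],[[0,0,0],0]]}}

```text
clock: 31.5
tcp_pos: [0.4382, -0.0529, 0.0886]
orientation: [1.097, 2.943, 0.001]
contact_force: [-0.3, 0.7, 0.3]
grip_width: 0.0605
```

Run:
```python
from h import *
close([.4387,-.0526,.02],"pics/g10.png",32); o=get_obs(); print(o["grip_width"],o["tcp_pos"],o["orientation"],o["joints"])
```

```text
0.059835025349158126 [ 0.43835954 -0.05277105  0.08865395] [1.09698625e+00 2.94246300e+00 9.49670777e-04] [-0.2320182   0.47364491  0.25336575  2.26688633 -0.27970607  0.42742996
  1.10705745]
```

View pics/g10.png

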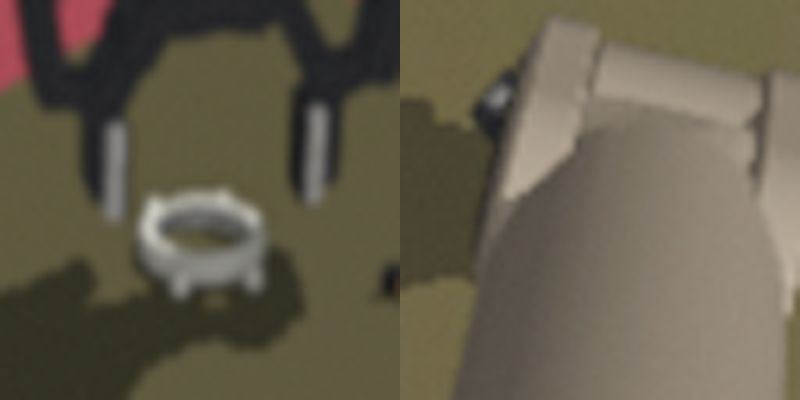

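The steel large case (203,235) lies between the open fingers at (115,215) and (315,200). I descend and grip.

{"op": "jog_arm", "data": {"plan": [[[0,0,-0.6],0],[[0,0,-0.5],0],[[0,0,-0.4],0],[[0,0,0],0],[[0,0,0],0],[[0,0,0],0]]}}

```text
clock: 32.2
tcp_pos: [0.4379, -0.0529, 0.0729]
orientation: [-1.098, -2.944, 0.0]
contact_force: [0.6, -0.4, -0.4]
grip_width: 0.0602
```

{"op": "jog_arm", "data": {"plan": [[[0,0,0],0],[[0,0,0],0],[[0,0,0],0],[[0,0,0],0],[[0,0,0],0],[[0,0,0],0]], "hand": 3}}

```text
clock: 32.8
tcp_pos: [0.438, -0.0528, 0.0732]
orientation: [1.098, 2.943, 0.0]
contact_force: [-1.2, -0.5, 5.9]
grip_width: 0.0394
```

{"op": "jog_arm", "data": {"plan": [[[0,0,0.4],0],[[0,0,0.8],0],[[0,0,1.5],0],[[0,0,2],0],[[0,0,2],0],[[0,0,0],0]]}}

```text
clock: 33.4
tcp_pos: [0.4392, -0.0528, 0.1422]
orientation: [1.096, 2.94, 0.003]
contact_force: [0.7, 1.6, 0.2]
grip_width: 0.0389
```

{"op": "jog_arm", "data": {"plan": [[[0.9,0.1,0],-0.1],[[1.8,0.1,0],-0.1],[[1.9,0.1,0],-0.1],[[1.9,0.2,0],-0.1],[[1.9,0.2,0],-0.1],[[1.9,0.2,0],-0.1],[[1.9,0.2,0],-0.1],[[1.9,0.2,0],-0.1],[[1.9,0.1,0],-0.1],[[1.8,0.1,0],-0.1],[[0.9,0,0],-0.02],[[0,0,0],0]]}}

```text
clock: 34.6
tcp_pos: [0.6254, -0.0376, 0.1393]
orientation: [2.392, 2.036, -0.001]
contact_force: [-0.9, -0.6, -0.5]
grip_width: 0.039
```

{"op": "jog_arm", "data": {"plan": [[[0,0,-1],0],[[0,0,-1.5],0],[[0,0,-1.5],0],[[0,0,-1],0],[[0,0,-0.6],0],[[0,0,-0.2],0],[[0,0,0],0],[[0,0,0],0],[[0,0,0],0]]}}

```text
clock: 35.5
tcp_pos: [0.6253, -0.0379, 0.0825]
orientation: [2.394, 2.033, 0.001]
contact_force: [0.0, 0.7, -0.7]
grip_width: 0.0397
```

Run:
```python
from h import *
close([.627,-.038,.03],"pics/g11.png",45); o=get_obs(); print(o["grip_width"],o["tcp_pos"],o["orientation"],o["contact_force"])
```

```text
0.03942392951528035 [ 0.62517141 -0.03777323  0.08236877] [2.39446075e+00 2.03303039e+00 1.04857206e-03] [ 0.23082613  0.05940871 -1.50139618]
```

View pics/g11.png

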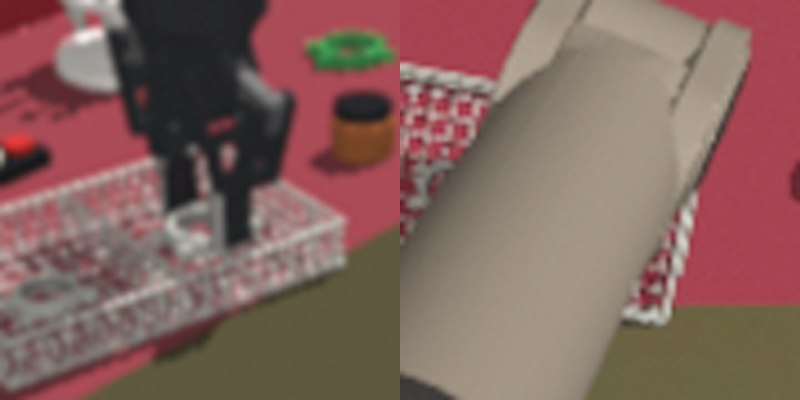

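The large case is inside the right compartment, about 3 mm above the floor. The small case lies flat in the left one. I lower and release.

{"op": "jog_arm", "data": {"plan": [[[0,0,-0.15],0],[[0,0,-0.1],0],[[0,0,-0.1],0],[[0,0,0],0],[[0,0,0],0],[[0,0,0],0]]}}

```text
clock: 36.2
tcp_pos: [0.625, -0.0378, 0.0793]
orientation: [-2.395, -2.033, -0.001]
contact_force: [-1.7, 0.5, 8.0]
grip_width: 0.039
```

{"op": "jog_arm", "data": {"plan": [[[0,0,0],0],[[0,0,0],0],[[0,0,0],0],[[0,0,0.5],0],[[0,0,1],0],[[0,0,2],0],[[0,0,3],0],[[0,0,3],0],[[0,0,3],0],[[0,0,0],0]], "hand": 5.3}}

```text
clock: 37.2
tcp_pos: [0.6272, -0.0386, 0.2085]
orientation: [2.392, 2.029, 0.01]
contact_force: [0.5, -0.7, -0.3]
grip_width: 0.053
```

{"op": "jog_arm", "data": {"plan": [[[-2.5,0,3],0],[[-2,4,1],0],[[-2,4,1],0],[[-2,4,0],0],[[-2,4,0],0],[[-2,4,0],0],[[-2,4,0],0],[[-2,4,0],0],[[-1,4,0],0],[[-1,4,0],0],[[0,4,0],0],[[0,4,0],0]]}}

```text
clock: 38.4
tcp_pos: [0.4391, 0.4038, 0.2534]
orientation: [-2.394, -2.034, 0.0]
contact_force: [0.3, -1.0, 0.0]
grip_width: 0.0532
```

{"op": "jog_arm", "data": {"plan": [[[-1,4,0],0],[[-1,4,0],0],[[-1,4,0],0],[[-1,4,0],0],[[-1,3,0],0],[[0,0,0],0]]}}

```text
clock: 39.0
tcp_pos: [0.3856, 0.5975, 0.2522]
orientation: [-2.385, -2.041, 0.001]
contact_force: [-0.9, 0.5, -0.2]
grip_width: 0.0528
```

Run:
```python
from h import *
f=grab_frame("top")[:,:,::-1]; o=get_obs(); print(o["clock"],o["tcp_pos"],o["grip_width"])
cv2.imwrite("pics/fin.png",cv2.resize(f[105:225,100:480],(800,253),interpolation=2))
s=grab_frame("side")[:,:,::-1]
a=cv2.imread("pics/fin.png"); b=cv2.resize(s[140:370,20:420],(600,345),interpolation=2); b=cv2.copyMakeBorder(b,0,0,0,200,0); cv2.imwrite("pics/fin.png",np.vstack([a,b]))
```

```text
39.05 [0.38755731 0.59456086 0.25238988] 0.05322085788336917
```

View pics/fin.png

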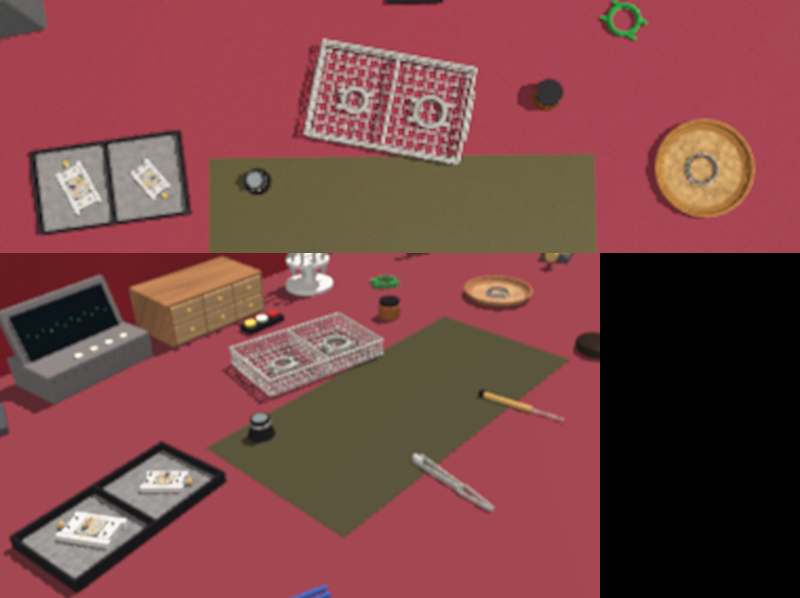

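Both cases are in the basket, at (355,100) and (432,110). Both holders are in the tray, at (77,187) and (150,180), and the bezel is in the dish at (700,168). All lie flat and clear of the walls, and the loupe and jar are unmoved, so I hand in.

```bash
python3 -c "
from bench import *
print(hand_in())"
```

```text
the job is handed in; nothing more can be done
None
```

I sorted all five parts and handed the job in at about 39 s of the 115 s allowed; the hand-in gives no verdict.

- **Cases:** the two steel cases are in the basket, one in each compartment.
- **Movements:** the two movement holders are in the tray, one in each compartment.
- **Bezel:** it lies near the centre of the dish.

**Last checks:** the final top and side pictures showed every part flat, right way up and clear of the compartment walls. The loupe and jar looked unmoved and the green look-alike was in place. The blue one was outside the final crops, and the arm never worked near it. The gripper was empty and away from everything. I judged heights and tilt by eye, not by measurement. The highest force reading printed was 8 N.

**One disagreement:** the finger opening read 2 to 5 mm under the nominal width on the round parts (31 mm on the 36 mm case, 39 mm on the 42 mm bezel and the 44 mm case). The holders read only about 1 mm under. I found no cause, and every grip held.

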